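# Hold open the lever-lift discard bin

## Task

A colleague is coming with both hands full of used culture plates. Push the catch's red post round with the fingertips until the catch is right off the bin's yellow lid, then press the blue plate on the long end of the lever steadily down until the lid is fully open, and finish while still holding the lever down. Raise the lid with the lever only, neither flinging it open nor letting it drop, pick nothing up, and leave the other things on the bench where they stand.

Things in the scene. Friction and masses are not known exactly. Their poses are not given: they have to be found in the camera images.
- bin: steel discard bin bolted to the bench: body 200 x 200 mm, rim 165 mm high, on a 250 x 250 mm base plate, with a yellow lid. Origin: centre of its underside on the bench. z is up; the -x side is the front, with the catch, where the worker stands; +y is the side with the lever (left, seen from the front).
- lid (a joint): yellow steel lid, 210 x 210 mm, top face 171 mm above the bench, about 0.85 kg, hinged along the bin's rear (+x) rim, without a handle. rad: 0 shut, 1.0 fully open at its stop. The lever lifts it through a crank on the hinge shaft; it falls shut when the lever is let go.
- lever (a joint): steel lever outside the bin's left (+y) wall, on a level axle parallel to the bin's y axis (point lever_pivot); the long arm reaches past the bin's front, the short end is under the lid's crank. rad: 0 at rest, long arm up; grows as the plate is pressed down; about 0.545 at the stop, lid fully open. Takes 4 to 10 N at the plate; the lid's weight pushes it back up.
- press_plate (a point): middle of the upper face of the blue ribbed plate on the lever's long end, 60 mm along the lever, 80 mm across. At rest 207 mm above the bench, 198 mm to -x and 122 mm to +y of the bin's origin. It goes round lever_pivot at 226 mm: 13.5 degrees above its level at rest, 18 below at the stop (85 mm above the bench). The face is level at mid stroke, tilted 16 degrees at either end, front edge up at rest.
- lever_pivot (a point): point on the lever's axle, in the middle of the lever's thickness, 154 mm above the bench, fixed to the bin. Its axes are those of the bin.
- catch (a joint): turn-button on the bin's front: flat steel bar turning level on an upright pin (point catch_pivot). One end, 48 x 16 mm, lies over the lid's edge and blocks the lid; the tail, to the front, carries a red post. rad, counter-clockwise from above: 0 straight over the lid, starts within 0.3 of it; lid free beyond about 1.35 either way; stops at +-1.65. Stays where left; takes about 2 N at the post.
- catch_post (a point): middle of the red upright finger post on the catch's tail: 14 mm thick, from 178 to 204 mm above the bench, 40 mm from the pin, on the side of the pin away from the lid (-x at joint 0). The tail is 4 mm thick, its underside at 174 mm, with free space below down to the dishes. It goes round the pin with the catch.
- catch_pivot (a point): the catch's pin, 127 mm ahead (-x) and 30 mm right (-y) of the bin's origin, 22 mm in front of the lid's edge, at the height of the bar's top (178 mm). Its axes are those of the bin.
- blood_plate_1: closed Petri dish with dark red agar, 90 mm across, 15 mm high, standing in front of the bin. Origin: centre of its underside. Leave it alone.
- blood_plate_2: closed Petri dish with dark red agar, 90 mm across, 15 mm high, standing in front of the bin, further right. Origin: centre of its underside. Leave it alone.
- yellow_plate: closed Petri dish with pale yellow agar, 90 mm across, 15 mm high. Origin: centre of its underside. Leave it alone.
- tube_rack: white plastic rack, 150 x 70 mm, with peach-capped tubes, 120 mm high overall, left of the bin. Origin: centre of its underside. Leave it alone.
- reagent_bottle: amber bottle with blue cap, 60 mm across, 150 mm high, right of the bin. Origin: centre of its underside. Leave it alone.
- swab_pot: white pot of cotton swabs, 72 mm across, 155 mm high with the swabs. Origin: centre of its underside. Leave it alone.
- loop_stand: small round stand with blue-handled inoculating loops, 80 mm across, 185 mm high. Origin: centre of its underside. Leave it alone.

How it is judged:
By the outcome, as a careful person would: the job done as asked, in the order asked, and still so for the second after the job is handed in, while the arm keeps its last pose, push and grip.
It also fails if it takes over 45 s, if anything falls off the work surface, if the arm or the gripper's body presses on something with over 40 N, if the wrist force passes 120 N, or if a joint passes its speed limit or range.

## Robot

A 6-joint arm with a two-finger parallel gripper is mounted at the origin on the work surface. World frame = base frame: x ahead of the robot, y to its left, z up, the work surface at z = 0. Lengths are in m, angles in degrees, forces in N, time in s.
With the tool pointing down it reaches from about 0.25 to 0.725 m from the base axis. Payload 9.7 kg.
Tool frame: the origin (TCP) lies on the centre line of the jaws, within the pads' length; the fingertips stand 19 mm ahead of it and the grasp point (between the pads) is the TCP; z points along the fingers, y is the direction in which the jaws open and shut (so a half turn about z gives the same grasp; the last joint's range is limited). The gripper opens to 85 mm and grips with 20 to 120 N. Pads are 22 mm wide; open, the fingers measure 114 mm over their backs; the gripper's body (76 mm by 85 mm) begins 54 mm behind the grasp point. The pads swing forward as they close: fully open they stand 13 mm farther back than shut.
Start: joints at [69.614, 4.979, 10.078, 95.1, 0, 90], TCP at [0.192, 0.516, 0.25] pointing down, gripper open.
Joint ranges: [-179.16, 179.16], [-48.56, 103.87], [-65.8, 70.77], [-126.05, 130.52], [-82.76, 87.17], [-180, 180]. Speed limits (degrees/s): [127.2, 127.2, 147.25, 180, 180, 180].

## Interface

Orientations are given as [roll, pitch, yaw] about the fixed x, y, z axes, in that order (R = Rz(yaw) Ry(pitch) Rx(roll)).
In Python, from workcell import bot gives the robot as it stands.
- The arm moves only by the tool servo_tool, never from a script. Its argument "motion" is a list that holds one entry, the list of rows, each a list of 6 numbers: the shift along the tool's x, y, z in mm, then the turn, a rotation vector about the tool's x, y, z in rad. A call has 1 to 5 rows; each row shifts and turns the commanded pose from where the row before left it, along the tool's axes as they then stand; what a row does not reach is not made up. A row lasts 1/10 s, in which the tool goes at most 50 mm and 8.59 degrees, less where a joint would pass 70% of its speed; a pose out of reach is approached as far as the arm can. A call is refused whole if a number of a shift passes 50 or a number of a turn 0.15, either way. A call with a gripper value outside its range is refused whole. "gripper" is the finger opening in mm, from 0 to 85.4, set as the call begins (left out, the last holds). The fingers move at their own pace and stop on an object; "newtons" is the grip in N (left out, the last holds). Time passes only in rows, so rows that do not move let the fingers close. It gives the time, the measured TCP pose, the force and the opening at its end, in the units of the state.
- bot.get_obs(): the state, without advancing time (a new reading comes with each control period).
- bot.camera(name): name is "scene" or "top"; returns a dict with "color" (384x512x3 uint8, red, green, blue), "fx", "fy", "cx", "cy" (pixels), "R" (3x3) and "t" (3): a world point X has camera coordinates R X + t. Camera axes: x right, y down, z forward; pixel columns grow to the right and rows downward; lengths in m; the calibration is good to about 2 mm. A picture is of the moment at which its call begins. There is no depth.
- bot.job_done(): hands the job in, once; it reports no verdict.
Trained networks look in a picture, given as the dict that the camera call returned (one of the last four; its "shot" number tells which), for a name from the list of things; names that differ only in an ending like _2 or _b are one class to them, and where a whole thing is asked for, a point or a joint stands for the part that bears it (a point fixed in the world has none). Each returns a list of dicts, best first, with "confidence" (0 to 1); they miss things now and then, are a little off and sometimes report something else, mostly with a low value. They report only what shows in the picture. A call takes as long as a camera call.
- bot.look_for(picture, label): "rect" ([left, top, width, height] in pixels, round what is visible of it).
The state is a dict: "time": time; "q": joint angles; "qd": joint speeds; "joint_efforts": joint torques, N m; "ee_pos": TCP position; "tcp_rot": TCP orientation; "wrist_force": force on the tool from outside, world axes, zero at the start; "torque": the same for the moment, N m; "opening": finger opening in m.
Only numpy, scipy, OpenCV 4.12 (cv2) and the standard library are available. Lean on these libraries where they do the work, as an engineer would, in place of code of your own. Each camera call takes 0.05 s, during which the arm holds its last target.

## Working session

There is one attempt and no reset: what is moved stays moved. The work goes in short steps, Python scripts to look and compute and a tool call to move; the robot and the scene stay as the last step left them, time stands still between calls to the robot, and variables do not carry over. Pictures are saved under pics/ and viewed, and the job is handed in when it is done.

Besides the shell and the picture viewer there is one more tool, called after "Emit:" by a JSON object that holds its "method" and its "body", one argument or row to a line. servo_tool: Moves the arm, as the interface text tells. Its arguments: {"type":"object","properties":{"motion":{"type":"array","items":{"type":"array","items":{"type":"array","items":{"type":"number"}}}},"gripper":{"type":"number"},"newtons":{"type":"number"}},"required":["motion"]}

```bash
ls; mkdir -p pics; python3 - <<'E'
from workcell import bot
import cv2,numpy as np
o=bot.get_obs();print(o)
for n in("scene","top"):
    p=bot.camera(n);cv2.imwrite(f"pics/{n}0.png",cv2.resize(p["color"][:,:,::-1],(800,600)))
    print(n,p["fx"],p["cx"],p["cy"],np.round(p["R"],4).tolist(),np.round(p["t"],4).tolist())
    for l in["bin","lid","press_plate","catch_post","catch","lever","lever_pivot","blood_plate_1","tube_rack","loop_stand","swab_pot","reagent_bottle","yellow_plate"]:
        print(l,[(np.round(d["rect"],1).tolist(),round(d["confidence"],2)) for d in bot.look_for(p,l)[:3]])
E
```

```text
pics
{'time': 0.0, 'q': array([6.96150477e+01, 5.01110553e+00, 1.00354631e+01, 9.51012628e+01,
       1.20261188e-03, 8.99994344e+01]), 'qd': array([-0.03484231,  0.05260078,  0.06470413, -0.11045885, -0.03718964,
       -0.06879182]), 'joint_efforts': array([ 1.57101225e-03, -5.20383596e+01,  4.64810264e+01,  1.60456676e-02,
        4.47708396e-05, -6.92441517e-07]), 'ee_pos': array([0.19150066, 0.51536001, 0.24959205]), 'tcp_rot': array([-1.79923095e+02, -1.20337001e-03,  1.59615612e+02]), 'wrist_force': array([-0.11730778, -1.30432924,  0.0606328 ]), 'torque': array([-0.01055418, -0.04457787, -0.02303035]), 'opening': 0.08533128183175724}
scene 381.0167130579519 259.32148270521134 188.62101779655092 [[0.1368, 0.9904, 0.0206], [0.6971, -0.0815, -0.7124], [-0.7038, 0.1118, -0.7015]] [-0.0889, -0.3317, 1.8399]
bin [([233.8, 140.2, 84.2, 111.9], 0.57), ([238.3, 167.1, 74.0, 51.2], 0.46)]
lid [([238.9, 167.2, 73.7, 54.2], 0.72), ([298.7, 140.3, 22.4, 82.5], 0.27)]
press_plate [([299.2, 138.7, 23.7, 84.1], 0.63), ([238.5, 167.4, 72.2, 51.0], 0.23)]
catch_post []
catch [([263.1, 148.9, 7
[... 622 characters left out ...]
, 0.6183, 1.7448]
bin [([186.0, 142.0, 100.9, 96.9], 0.94)]
lid [([213.2, 145.7, 71.5, 70.7], 0.8), ([186.0, 159.5, 34.5, 80.2], 0.22)]
press_plate [([187.4, 154.9, 33.4, 85.2], 0.78)]
catch_post [([185.3, 145.2, 99.2, 93.5], 0.42)]
catch []
lever [([187.9, 171.5, 27.3, 67.9], 0.62)]
lever_pivot [([186.7, 143.3, 99.7, 97.3], 0.58)]
blood_plate_1 [([271.5, 230.9, 21.3, 26.4], 0.84), ([229.1, 230.4, 23.0, 24.9], 0.71), ([246.2, 202.6, 8.7, 29.3], 0.17)]
tube_rack [([180.8, 144.2, 25.5, 47.0], 0.59)]
loop_stand []
swab_pot [([384.8, 186.1, 23.9, 21.6], 0.9)]
reagent_bottle [([290.5, 189.7, 17.7, 19.4], 0.82), ([185.6, 142.6, 101.6, 97.7], 0.31)]
yellow_plate [([376.3, 237.8, 24.9, 28.4], 0.68)]
```

View pics/scene0.png

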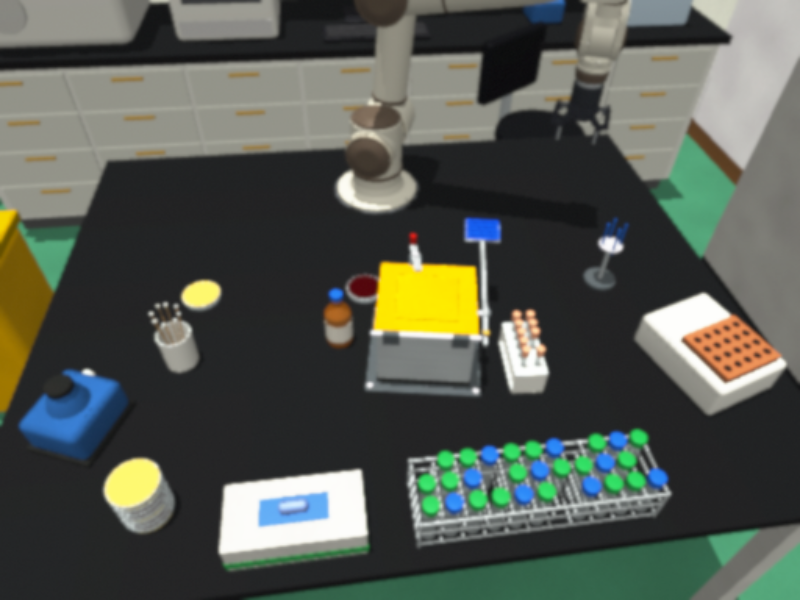

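View pics/top0.png

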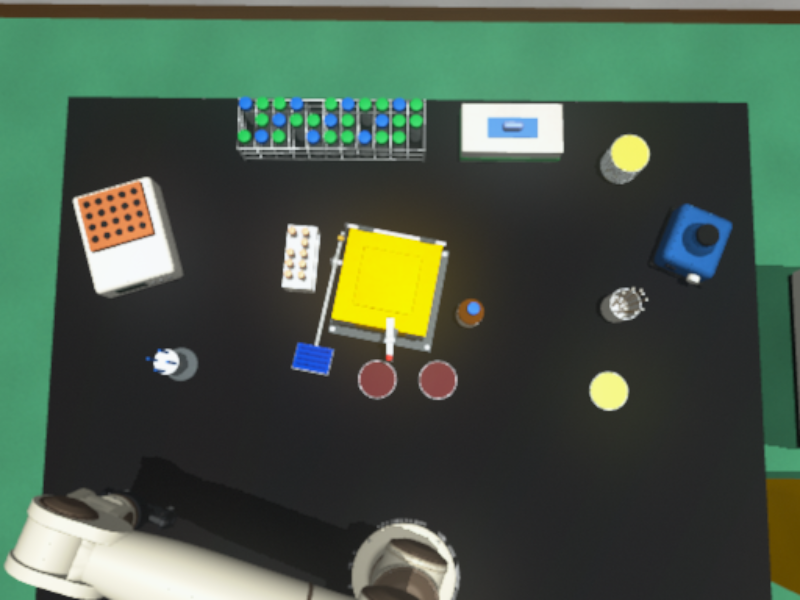

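```bash
cat > h.py <<'E'
from workcell import bot
import cv2,numpy as np
def crop(p,x0,y0,x1,y1,name,grid=10):
    s=min(800/(x1-x0),600/(y1-y0)); im=cv2.resize(p["color"][y0:y1,x0:x1,::-1],None,fx=s,fy=s,interpolation=cv2.INTER_CUBIC)
    for x in range(x0-x0%grid+grid,x1,grid): cv2.putText(im,str(x),(int((x+.5-x0)*s)-8,8),0,.3,(0,0,255));cv2.line(im,(int((x+.5-x0)*s),10),(int((x+.5-x0)*s),16),(0,0,255))
    for y in range(y0-y0%grid+grid,y1,grid): cv2.putText(im,str(y),(0,int((y+.5-y0)*s)),0,.3,(0,0,255))
    cv2.imwrite("pics/"+name,im)
def ray(p,u,v,z):
    d=p["R"].T@np.array([(u-p["cx"])/p["fx"],(v-p["cy"])/p["fy"],1]); c=-p["R"].T@p["t"]
    return c+d*(z-c[2])/d[2]
def proj(p,X):
    c=np.asarray(X)@np.array(p["R"]).T+p["t"]; return np.c_[p["fx"]*c[:,0]/c[:,2]+p["cx"],p["fy"]*c[:,1]/c[:,2]+p["cy"]]
E
python3 - <<'E'
from h import *
p=bot.camera("top");crop(p,170,130,310,260,"topc.png")
p=bot.camera("scene");crop(p,200,130,340,260,"scenec.png")
E
```

```text
(no output)
```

View pics/topc.png

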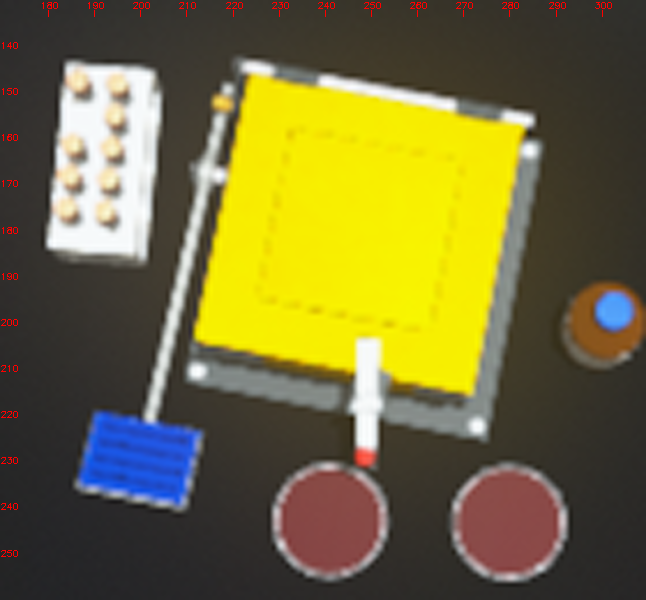

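View pics/scenec.png

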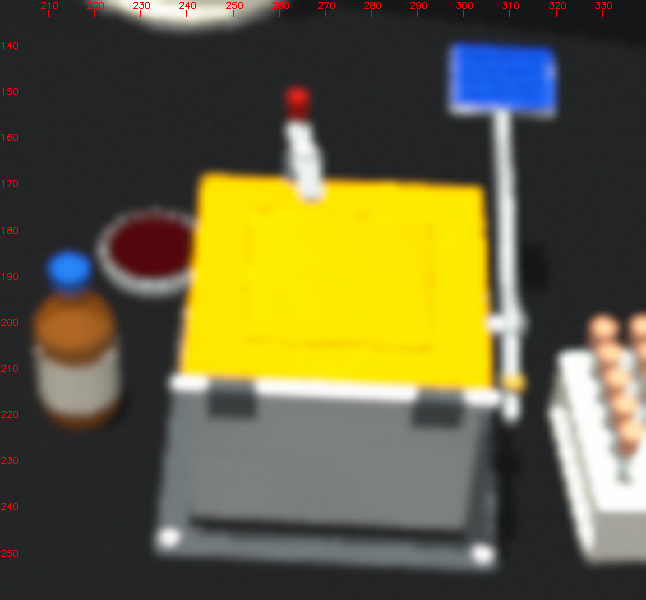

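The top view shows the lid corners at crop (245,73), (527,127), (473,396) and (193,342). The catch points toward the robot with its post at about pixel (248.5,229), and the blue plate is centred near (200,229). Next I fit the bin pose from these.

```bash
cat >> h.py <<'E'
def w(b,yaw,X):
    c,s=np.cos(yaw),np.sin(yaw); X=np.atleast_2d(X); return np.c_[b[0]+c*X[:,0]-s*X[:,1],b[1]+s*X[:,0]+c*X[:,1],X[:,2]]
E
python3 - <<'E'
from h import *
from scipy.optimize import least_squares
T=bot.camera("top");S=bot.camera("scene");s=600/130
f=lambda a,x0,y0:np.array(a)/s+[x0-.5,y0-.5]
tl=f([(245,73),(527,127),(473,396),(193,342)],170,130)
sl=f([(180,375),(201,174),(482,187),(491,388)],200,130)
L=.105
# bin frame: +x rear, +y left.  top image order: rearleft, rearright, frontright, frontleft
Tl=np.array([(L,L,.171),(L,-L,.171),(-L,-L,.171),(-L,L,.171)])
Sl=np.array([(L,-L,.171),(-L,-L,.171),(-L,L,.171),(L,L,.171)])
print([np.round(ray(T,*q,.171),3).tolist() for q in tl]);print([np.round(ray(S,*q,.171),3).tolist() for q in sl])
for which in("both","T","S"):
    def r(v):
        a=(proj(T,w(v[:2],v[2],Tl))-tl).ravel();b=(proj(S,w(v[:2],v[2],Sl))-sl).ravel()
        return {"both":np.r_[a,b],"T":a,"S":b}[which]
    k=least_squares(r,[.55,0,0]);v=k.x;print(which,v[:2],np.degrees(v[2]),np.round(k.fun,1))
    print("plate",w(v[:2],v[2],[-.198,.122,.207]),"pin",w(v[:2],v[2],[-.127,-.03,.178]),"pivot",w(v[:2],v[2],[.0218,.122,.154]))
    if which=="both":
        print(proj(T,w(v[:2],v[2],[[-.198,.122,.207],[-.127,-.03,.178]])),proj(S,w(v[:2],v[2],[[-.198,.122,.207],[-.127,-.03,.178]])))
tp=f([(364,457)],170,130)[0];sp=f([(297,97)],200,130)[0]
print("post",ray(T,*tp,.204),ray(S,*sp,.204))
print("dishes",[ray(T,*f([q],170,130)[0],.015) for q in((330,519),(510,522))])
print("rack/bottle", ray(T,*f([(105,160)],170,130)[0],.11),ray(T,*f([(613,310)],170,130)[0],.15))
E
```

```text
[[0.781, 0.129, 0.171], [0.742, -0.082, 0.171], [0.54, -0.043, 0.171], [0.578, 0.164, 0.171]]
[[0.74, -0.082, 0.171], [0.537, -0.046, 0.171], [0.576, 0.164, 0.171], [0.777, 0.125, 0.171]]
both [0.65912124 0.04126501] -10.40590096549113 [ 1.1 -0.1 -0.3 -0.4  0.1  0.9  0.1  0.9  0.3  0.7  0.7 -0.2 -0.3 -0.3
  0.4  1.1]
plate [[0.48641346 0.19702131 0.207     ]] pin [[0.52879141 0.03469723 0.178     ]] pivot [[0.70259838 0.15732094 0.154     ]]
[[199.72403756 229.84722223]
 [249.07401997 218.23785803]] [[308.39397957 145.33630603]
 [265.38900801 162.39120523]]
T [0.66031497 0.04215774] -10.365886857302737 [ 0.8 -0.4 -0.5 -0.8 -0.2  0.6 -0.1  0.6]
plate [[0.48749846 0.19779339 0.207     ]] pin [[0.52998976 0.03549894 0.178     ]] pivot [[0.70371105 0.158244   0.154     ]]
S [0.65721322 0.04062595] -10.431674710090274 [ 0.   0.3  0.5 -0.5 -0.6 -0.6  0.   0.7]
plate [[0.48457552 0.19645992 0.207     ]] pin [[0.52688045 0.03411679 0.178     ]] pivot [[0.70074257 0.15666231 0.154     ]]
post [0.49259062 0.03616705 0.204     ] [0.4941504  0.03352062 0.204     ]
dishes [array([0.45337669, 0.06639431, 0.015     ]), array([ 0.45242662, -0.07770612,  0.015     ])]
rack/bottle [0.72540761 0.241019   0.11      ] [ 0.6074876  -0.14786991  0.15      ]
```

Emit:
{"method": "servo_tool", "body": {
  "motion": [
    [[0,0,-8,0,0,0.14],[0,0,-8,0,0,0.14],[0,0,-8,0,0,0.14],[0,0,-8,0,0,0.14],[0,0,-8,0,0,0.14]]
  ],
  "gripper": 0,
  "newtons": 40
}}

```text
time: 2.1
ee_pos: [0.1916, 0.5155, 0.2906]
tcp_rot: [180.0, 0.0, 119.2]
wrist_force: [-0.1, 0.1, 0.2]
opening: 0.012
```

Emit:
{"method": "servo_tool", "body": {
  "motion": [
    [[0,0,0,0,0,0.14],[0,0,0,0,0,0.14],[0,0,0,0,0,0.14],[0,0,0,0,0,0.14],[0,0,0,0,0,0.14]]
  ]
}}

```text
time: 2.6
ee_pos: [0.1916, 0.5156, 0.2903]
tcp_rot: [-180.0, -0.0, 79.1]
wrist_force: [0.8, -0.6, -0.5]
opening: 0.0004
```

```bash
cat >> h.py <<'E'
B=np.array([.659,.0412]);Y=np.radians(-10.4)
def loc(P):
    d=np.asarray(P)[:2]-B;c,s=np.cos(Y),np.sin(Y);return np.array([c*d[0]+s*d[1],-s*d[0]+c*d[1],P[2]])
def st():
    o=bot.get_obs();print("t",o["time"],"world",np.round(o["ee_pos"],4),"rot",np.round(o["tcp_rot"],2),"BIN mm",np.round(1e3*loc(o["ee_pos"]),1),"F",np.round(o["wrist_force"],1),"op",round(o["opening"],4),"q",np.round(o["q"],1))
E
python3 -c "
from h import *
st()"
```

```text
t 2.6 world [0.1916 0.5156 0.2903] rot [-180.     -0.     79.07] BIN mm [-545.4  382.2  290.3] F [ 0.8 -0.6 -0.5] op 0.0004 q [ 69.6   6.1  15.8  99.7   0.  170.5]
```

Emit:
{"method": "servo_tool", "body": {
  "motion": [
    [[-23,25,0,0,0,0],[-23,25,0,0,0,0],[-23,25,0,0,0,0],[-23,25,0,0,0,0],[-23,25,0,0,0,0]]
  ]
}}

```text
time: 3.1
ee_pos: [0.2939, 0.3784, 0.2904]
tcp_rot: [180.0, -0.0, 79.4]
wrist_force: [-0.2, 0.3, -0.1]
opening: -0.0003
```

Emit:
{"method": "servo_tool", "body": {
  "motion": [
    [[-23,25,0,0,0,0],[-23,25,0,0,0,0],[-23,25,0,0,0,0],[-23,25,0,0,0,0],[-23,25,0,0,0,0]]
  ]
}}

```text
time: 3.6
ee_pos: [0.3956, 0.2423, 0.2905]
tcp_rot: [180.0, -0.0, 79.4]
wrist_force: [1.3, -0.4, 0.5]
opening: 0.0001
```

Emit:
{"method": "servo_tool", "body": {
  "motion": [
    [[-23,25,0,0,0,0],[-23,25,0,0,0,0],[-23,25,0,0,0,0],[-23,25,0,0,0,0],[0,0,0,0,0,0]]
  ]
}}

```text
time: 4.1
ee_pos: [0.478, 0.1321, 0.2898]
tcp_rot: [180.0, 0.0, 79.2]
wrist_force: [-0.7, 0.2, -0.3]
opening: -0.0001
```

```bash
python3 -c "
from h import *
st()
p=bot.camera('top');crop(p,170,130,310,260,'t1.png')
p=bot.camera('scene');crop(p,200,90,340,220,'s1.png')"
```

```text
t 4.1 world [0.478  0.1321 0.2898] rot [1.800e+02 5.000e-02 7.921e+01] BIN mm [-194.4   56.7  289.8] F [-0.7  0.2 -0.3] op -0.0001 q [ 15.5  -1.4   8.   99.4  -0.  116.3]
```

View pics/s1.png

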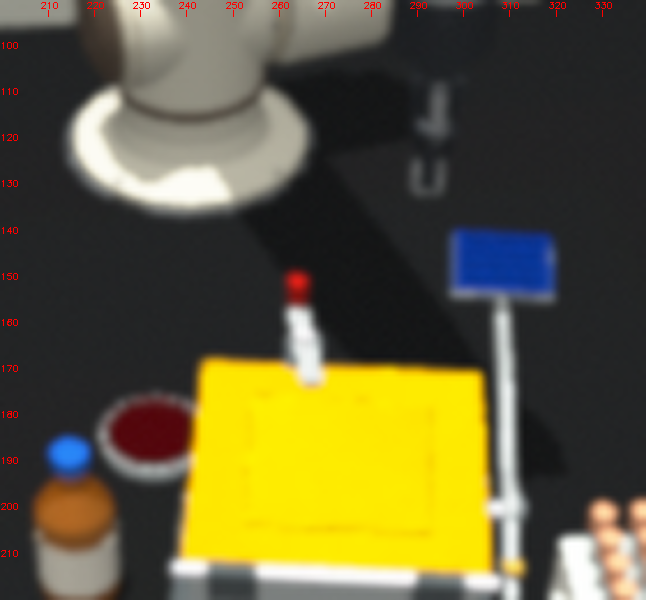

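Emit:
{"method": "servo_tool", "body": {
  "motion": [
    [[-14,17,0,0,0,0],[-14,17,0,0,0,0],[0,0,28,0,0,0],[0,0,28,0,0,0],[0,0,28,0,0,0]]
  ]
}}

```text
time: 4.7
ee_pos: [0.5043, 0.1018, 0.2055]
tcp_rot: [180.0, -0.0, 79.5]
wrist_force: [0.3, -0.1, -0.4]
opening: -0.0001
```

```bash
python3 -c "
from h import *
st()
p=bot.camera('top');crop(p,170,130,310,260,'t2.png')
p=bot.camera('scene');crop(p,230,100,320,180,'s2.png')"
```

```text
t 4.7 world [0.5043 0.1018 0.2055] rot [ 1.7997e+02 -2.0000e-02  7.9460e+01] BIN mm [-163.1   31.7  205.5] F [ 0.3 -0.1 -0.4] op -0.0001 q [ 11.4  -0.6  -0.7  89.9   0.  111.9]
```

View pics/s2.png

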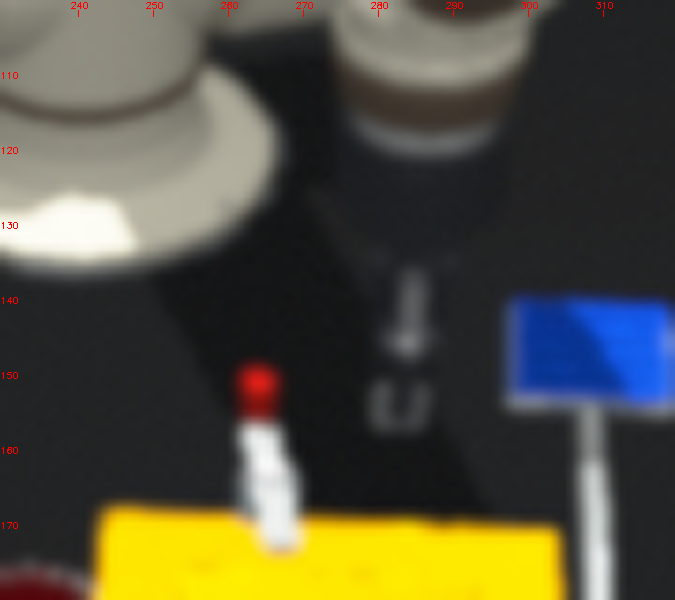

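View pics/t2.png

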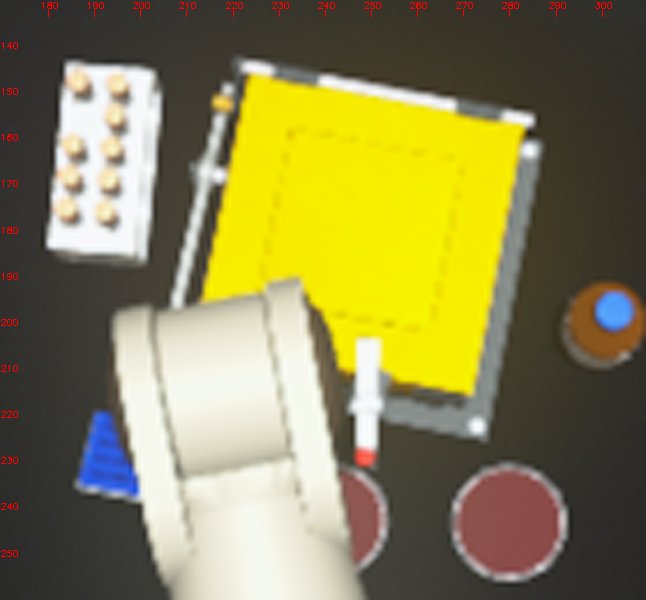

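Emit:
{"method": "servo_tool", "body": {
  "motion": [
    [[-13,0,0,0,0,0],[-13,0,0,0,0,0],[-13,0,0,0,0,0],[-6,0,0,0,0,0],[-5,0,0,0,0,0]]
  ]
}}

```text
time: 5.3
ee_pos: [0.4956, 0.0508, 0.2071]
tcp_rot: [179.9, -0.0, 79.3]
wrist_force: [-0.2, 2.1, 0.6]
opening: 0.0001
```

Emit:
{"method": "servo_tool", "body": {
  "motion": [
    [[-5,0,0,0,0,0],[-5,0,0,0,0,0],[-5,0,0,0,0,0],[-5,0,0,0,0,0],[-5,0,0,0,0,0]]
  ]
}}

```text
time: 5.8
ee_pos: [0.4905, 0.0269, 0.2061]
tcp_rot: [-180.0, 0.0, 79.4]
wrist_force: [-0.4, 1.7, -0.3]
opening: -0.0002
```

```bash
python3 -c "
from h import *
st()
p=bot.camera('scene');crop(p,230,120,320,200,'s3.png')"
```

```text
t 5.8 world [0.4905 0.0269 0.2061] rot [-1.7995e+02  1.0000e-02  7.9410e+01] BIN mm [-163.1  -44.5  206.1] F [-0.4  1.7 -0.3] op -0.0002 q [  3.1  -3.7  -3.6  90.2   0.  103.7]
```

View pics/s3.png

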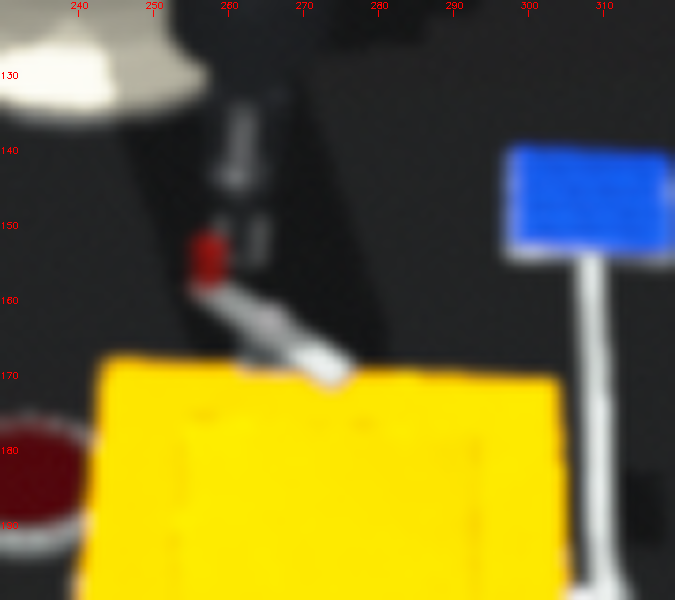

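Emit:
{"method": "servo_tool", "body": {
  "motion": [
    [[8,0,0,0,0,0],[0,-16,0,0,0,0],[0,-16,0,0,0,0],[-16,0,0,0,0,0],[-16,0,0,0,0,0]]
  ]
}}

```text
time: 6.35
ee_pos: [0.4546, 0.0098, 0.2063]
tcp_rot: [-180.0, 0.0, 79.5]
wrist_force: [-0.3, 0.1, -0.1]
opening: 0.0002
```

Emit:
{"method": "servo_tool", "body": {
  "motion": [
    [[0,8,0,0,0,0],[0,8,0,0,0,0],[0,5,0,0,0,0],[0,5,0,0,0,0],[0,5,0,0,0,0]]
  ]
}}

```text
time: 6.85
ee_pos: [0.4836, 0.0028, 0.2058]
tcp_rot: [-179.7, 0.3, 79.4]
wrist_force: [-21.9, -15.2, 8.4]
opening: 0.0003
```

Emit:
{"method": "servo_tool", "body": {
  "motion": [
    [[0,5,0,0,0,0],[0,5,0,0,0,0],[0,0,0,0,0,0]]
  ]
}}

```text
time: 7.15
ee_pos: [0.4912, -0.003, 0.2059]
tcp_rot: [-179.5, 0.8, 79.2]
wrist_force: [-27.6, -32.8, 11.3]
opening: -0.0001
```

```bash
python3 -c "
from h import *
st()
p=bot.camera('scene');crop(p,230,120,320,200,'s4.png')"
```

```text
t 7.15 world [ 0.4912 -0.003   0.2059] rot [-179.55    0.79   79.17] BIN mm [-157.1  -73.8  205.9] F [-27.6 -32.8  11.3] op -0.0001 q [  0.   -3.2  -3.1  90.7  -0.7 100.9]
```

View pics/s4.png

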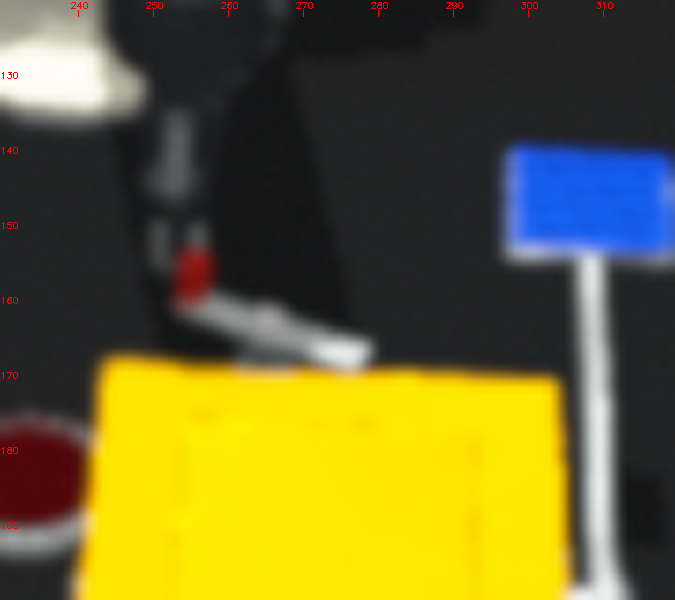

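Emit:
{"method": "servo_tool", "body": {
  "motion": [
    [[-2,-10,0,0,0,0],[0,-10,0,0,0,0],[0,-15,0,0,0,0],[0,0,0,0,0,0]]
  ]
}}

```text
time: 7.6
ee_pos: [0.4597, 0.0071, 0.2066]
tcp_rot: [180.0, -0.0, 79.5]
wrist_force: [0.3, 0.1, -0.5]
opening: -0.0004
```

```bash
python3 -c "
from h import *
st()
p=bot.camera('scene');crop(p,230,120,320,200,'s5.png')
q=bot.camera('top');crop(q,220,170,310,250,'t5.png')
for th in (.9,1.0,1.1,1.2,1.3,1.4):
    X=w(B,Y,[[-.127-.04*np.cos(th),-.03-.04*np.sin(th),.191],[-.127+.048*np.cos(th),-.03+.048*np.sin(th),.178]])
    print(th,np.round((proj(p,X)-[229.5,119.5])*7.5).tolist(),np.round((proj(q,X)-[219.5,169.5])*7.5).tolist())
"
```

```text
t 7.6 world [0.4597 0.0071 0.2066] rot [ 1.7998e+02 -3.0000e-02  7.9450e+01] BIN mm [-189.8  -69.5  206.6] F [ 0.3  0.1 -0.5] op -0.0004 q [  0.9  -8.1  -7.5  90.5   0.  101.4]
0.9 [[206.0, 264.0], [348.0, 367.0]] [[280.0, 432.0], [153.0, 285.0]]
1.0 [[200.0, 268.0], [354.0, 362.0]] [[286.0, 425.0], [145.0, 293.0]]
1.1 [[196.0, 272.0], [359.0, 356.0]] [[292.0, 419.0], [138.0, 301.0]]
1.2 [[192.0, 277.0], [364.0, 350.0]] [[297.0, 411.0], [132.0, 309.0]]
1.3 [[189.0, 282.0], [367.0, 344.0]] [[302.0, 403.0], [127.0, 318.0]]
1.4 [[187.0, 287.0], [369.0, 337.0]] [[305.0, 395.0], [123.0, 328.0]]
```

View pics/s5.png

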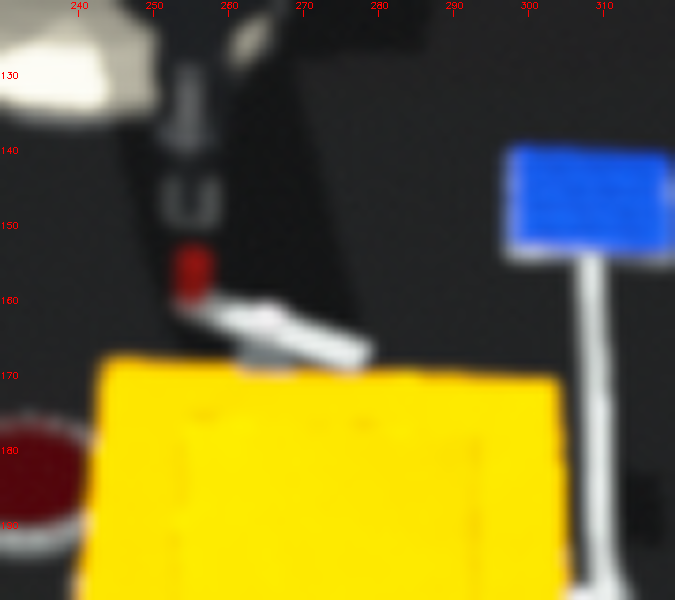

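View pics/t5.png

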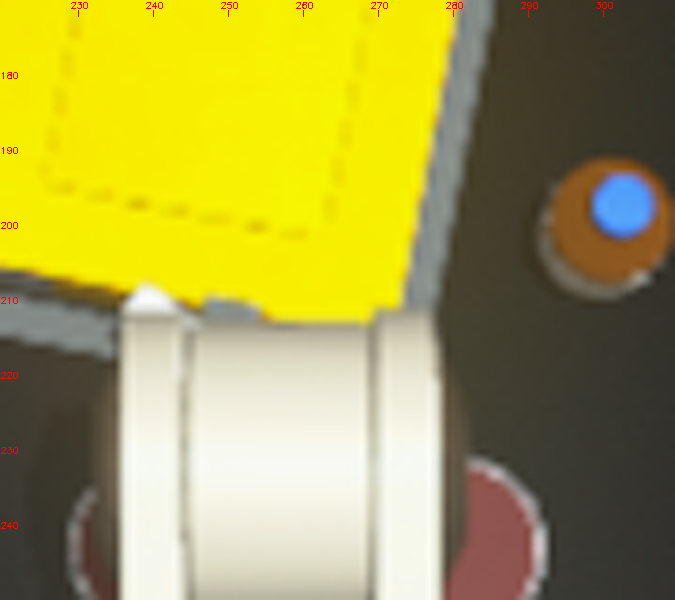

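Emit:
{"method": "servo_tool", "body": {
  "motion": [
    [[0,0,0,0,0,-0.145],[0,0,0,0,0,-0.145],[0,0,0,0,0,-0.145],[0,0,0,0,0,-0.145],[0,0,0,0,0,-0.145]]
  ]
}}

```text
time: 8.2
ee_pos: [0.4612, 0.0066, 0.2062]
tcp_rot: [180.0, -0.0, 121.3]
wrist_force: [0.5, -0.4, 0.3]
opening: -0.0001
```

Emit:
{"method": "servo_tool", "body": {
  "motion": [
    [[0,0,0,0,0,-0.145],[0,0,0,0,0,-0.145],[0,0,0,0,0,-0.145],[0,0,0,0,0,-0.145],[0,0,0,0,0,-0.145]]
  ]
}}

```text
time: 8.7
ee_pos: [0.4612, 0.0066, 0.2061]
tcp_rot: [180.0, 0.0, 162.8]
wrist_force: [0.2, 0.2, -0.1]
opening: 0.0
```

Emit:
{"method": "servo_tool", "body": {
  "motion": [
    [[0,0,0,0,0,-0.12],[-6,1,0,0,0,0],[-6,0,0,0,0,0],[-6,0,0,0,0,0],[-3,0,0,0,0,0]]
  ]
}}

```text
time: 9.2
ee_pos: [0.4821, 0.0034, 0.206]
tcp_rot: [-180.0, -0.0, 169.3]
wrist_force: [0.6, 0.9, -0.3]
opening: 0.0003
```

```bash
python3 -c "
from h import *
st()
"
```

```text
t 9.2 world [0.4821 0.0034 0.206 ] rot [-1.8000e+02 -1.0000e-02  1.6926e+02] BIN mm [-167.1  -69.1  206. ] F [ 0.6  0.9 -0.3] op 0.0003 q [ 0.4 -5.  -4.8 90.2  0.  11.1]
```

Emit:
{"method": "servo_tool", "body": {
  "motion": [
    [[-4,0,0,0,0,0],[-4,0,0,0,0,0],[-3,0,0,0,0,0],[-3,0,0,0,0,0]]
  ]
}}

```text
time: 9.6
ee_pos: [0.4948, 0.0006, 0.2061]
tcp_rot: [-180.0, -0.1, 169.3]
wrist_force: [-4.3, -1.5, -0.3]
opening: 0.0
```

Emit:
{"method": "servo_tool", "body": {
  "motion": [
    [[-3,0,0,0,0,0],[-2,0,0,0,0,0]]
  ]
}}

```text
time: 9.8
ee_pos: [0.5001, -0.0001, 0.2061]
tcp_rot: [-180.0, -0.0, 169.3]
wrist_force: [-3.6, -1.2, 0.1]
opening: -0.0001
```

```bash
python3 -c "
from h import *
st()
p=bot.camera('scene');crop(p,230,120,320,200,'s6.png')
for th in (1.3,1.4,1.5,1.6):
    X=w(B,Y,[[-.127-.04*np.cos(th),-.03-.04*np.sin(th),.191],[-.127+.048*np.cos(th),-.03+.048*np.sin(th),.178]])
    print(th,np.round((proj(p,X)-[229.5,119.5])*7.5).tolist())
"
```

```text
t 9.8 world [ 5.001e-01 -1.000e-04  2.061e-01] rot [-1.7999e+02 -3.0000e-02  1.6935e+02] BIN mm [-148.9  -69.3  206.1] F [-3.6 -1.2  0.1] op -0.0001 q [-0.  -2.5 -2.5 90.1 -0.  10.6]
1.3 [[189.0, 282.0], [367.0, 344.0]]
1.4 [[187.0, 287.0], [369.0, 337.0]]
1.5 [[185.0, 293.0], [370.0, 331.0]]
1.6 [[184.0, 298.0], [371.0, 324.0]]
```

View pics/s6.png

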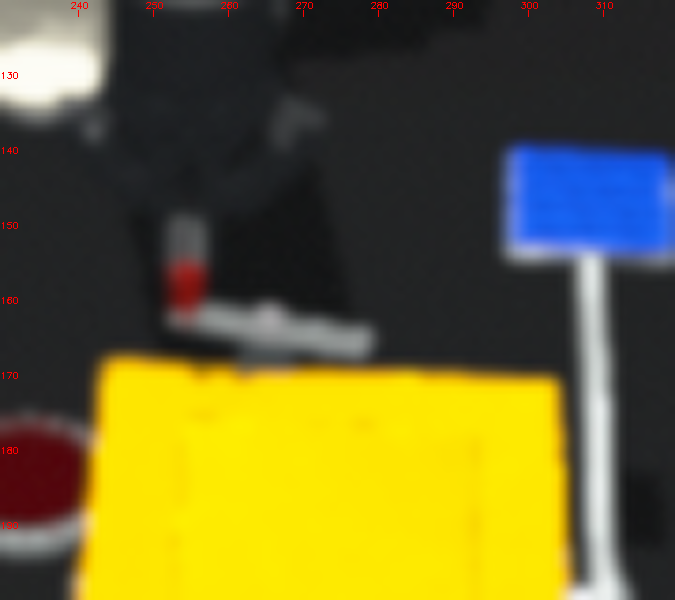

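Emit:
{"method": "servo_tool", "body": {
  "motion": [
    [[-2,0,0,0,0,0],[-2,0,0,0,0,0],[-1,0,0,0,0,0]]
  ]
}}

```text
time: 10.15
ee_pos: [0.5051, -0.0009, 0.2063]
tcp_rot: [180.0, 0.0, 169.4]
wrist_force: [-1.6, -0.9, 0.4]
opening: 0.0
```

Emit:
{"method": "servo_tool", "body": {
  "motion": [
    [[-2,0,0,0,0,0],[0,0,0,0,0,0]]
  ]
}}

```text
time: 10.35
ee_pos: [0.5072, -0.0013, 0.2064]
tcp_rot: [180.0, 0.0, 169.4]
wrist_force: [-0.1, -0.5, -0.2]
opening: 0.0
```

```bash
python3 -c "
from h import *
st()
p=bot.camera('scene');crop(p,230,120,320,200,'s7.png')
"
```

```text
t 10.35 world [ 0.5072 -0.0013  0.2064] rot [1.7999e+02 3.0000e-02 1.6935e+02] BIN mm [-141.6  -69.2  206.4] F [-0.1 -0.5 -0.2] op 0.0 q [-0.2 -1.6 -1.5 90.   0.  10.5]
```

View pics/s7.png

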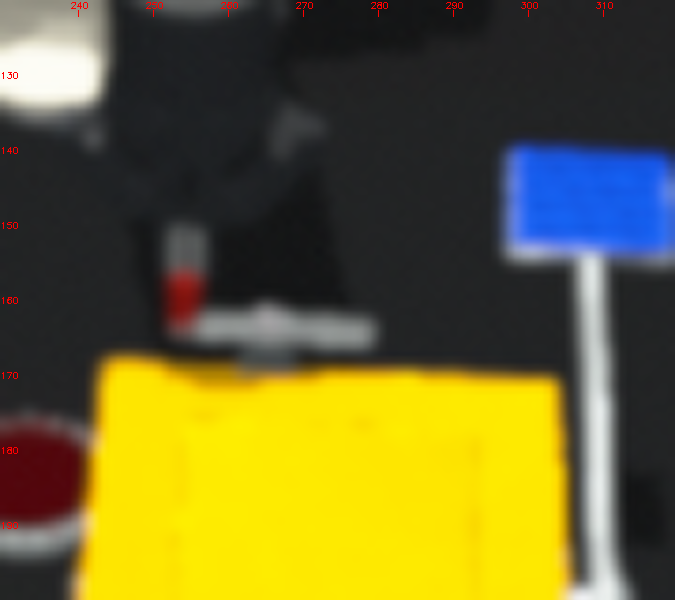

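Emit:
{"method": "servo_tool", "body": {
  "motion": [
    [[20,0,0,0,0,0],[18,0,-20,0,0,0],[18,0,-30,0,0,0],[0,15,-25,0,0,0],[0,35,0,0,0,0]]
  ]
}}

```text
time: 10.9
ee_pos: [0.4618, 0.0577, 0.2856]
tcp_rot: [179.9, 0.4, 169.2]
wrist_force: [1.7, 0.9, 0.3]
opening: -0.0002
```

Emit:
{"method": "servo_tool", "body": {
  "motion": [
    [[0,35,0,0,0,0],[0,35,0,0,0,0],[0,35,0,0,0,0],[0,35,0,0,0,0],[0,0,0,0,0,0]]
  ]
}}

```text
time: 11.4
ee_pos: [0.4874, 0.1992, 0.2805]
tcp_rot: [180.0, -0.0, 169.5]
wrist_force: [-1.0, -0.1, 0.5]
opening: -0.0003
```

```bash
python3 -c "
from h import *
st()
p=bot.camera('scene');crop(p,230,100,340,200,'s8.png')
q=bot.camera('top');crop(q,170,130,310,260,'t8.png')
"
```

```text
t 11.4 world [0.4874 0.1992 0.2805] rot [ 1.7995e+02 -2.0000e-02  1.6955e+02] BIN mm [-197.3  124.4  280.5] F [-1.  -0.1  0.5] op -0.0003 q [22.2  2.5 10.9 98.4  0.1 32.7]
```

View pics/s8.png

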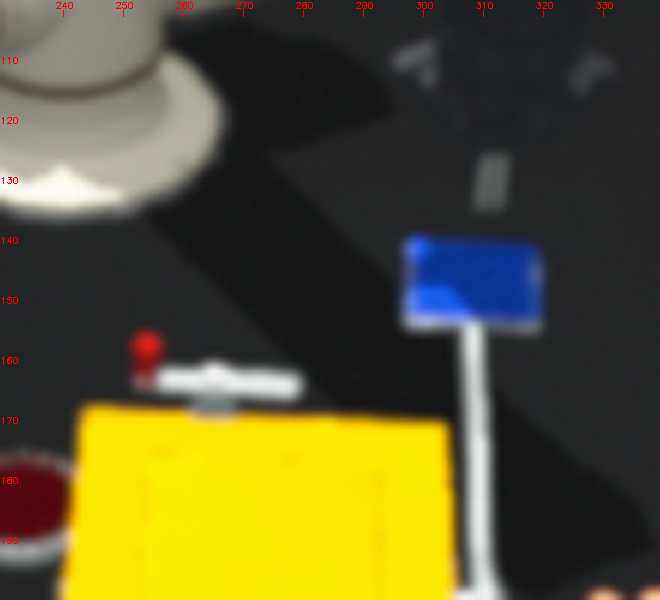

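View pics/t8.png

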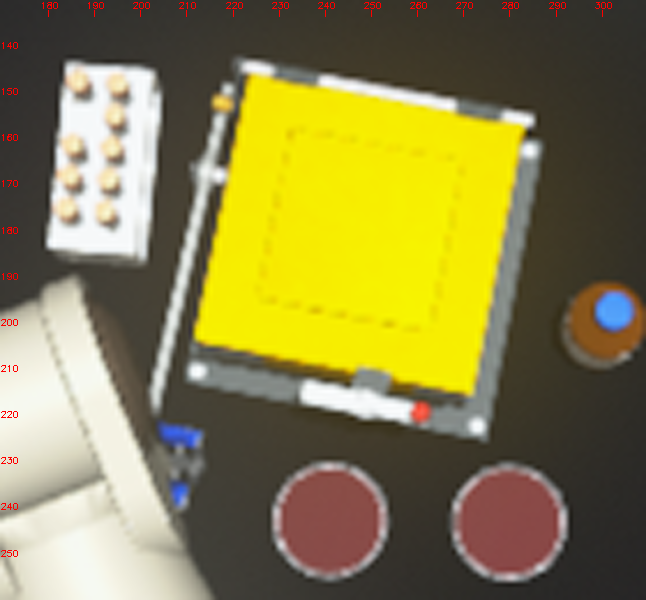

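The catch bar now lies parallel to the bin front, clear of the lid. The tool is above the middle of the plate.

Emit:
{"method": "servo_tool", "body": {
  "motion": [
    [[0,0,15,0,0,0],[0,-1,15,0,0,0],[0,-1,12,0,0,0],[0,0,4,0,0,0],[0,0,3,0,0,0]]
  ]
}}

```text
time: 12.0
ee_pos: [0.4865, 0.1933, 0.2323]
tcp_rot: [180.0, 0.0, 169.3]
wrist_force: [-1.4, -0.6, -0.4]
opening: -0.0001
```

Emit:
{"method": "servo_tool", "body": {
  "motion": [
    [[0,0,2,0,0,0],[0,0,2,0,0,0],[0,0,2,0,0,0]]
  ]
}}

```text
time: 12.3
ee_pos: [0.4867, 0.1939, 0.2266]
tcp_rot: [180.0, 0.0, 169.4]
wrist_force: [-0.9, 0.3, 1.9]
opening: -0.0003
```

```bash
python3 -c "
from h import *
st()
"
```

```text
t 12.3 world [0.4867 0.1939 0.2266] rot [1.7998e+02 3.0000e-02 1.6936e+02] BIN mm [-197.   119.1  226.6] F [-0.9  0.3  1.9] op -0.0003 q [21.7  0.9  3.2 92.3  0.  32.4]
```

Emit:
{"method": "servo_tool", "body": {
  "motion": [
    [[0.6,0,3,0,0,0],[0.6,0,3,0,0,0],[0.6,0,3,0,0,0],[0.5,0,3,0,0,0],[0.5,0,3,0,0,0]]
  ]
}}

```text
time: 12.8
ee_pos: [0.4839, 0.1945, 0.2132]
tcp_rot: [179.9, 0.1, 169.4]
wrist_force: [-5.0, -1.9, 13.8]
opening: 0.0002
```

Emit:
{"method": "servo_tool", "body": {
  "motion": [
    [[0.4,0,3,0,0,0],[0.4,0,3,0,0,0],[0.3,0,3,0,0,0],[0.3,0,3,0,0,0],[0.3,0,3,0,0,0]]
  ]
}}

```text
time: 13.3
ee_pos: [0.4819, 0.1948, 0.1972]
tcp_rot: [180.0, 0.0, 169.4]
wrist_force: [-3.4, -0.4, 7.2]
opening: 0.0001
```

```bash
python3 -c "
from h import *
st()
p=bot.camera('scene');crop(p,230,100,340,200,'s9.png')
"
```

```text
t 13.3 world [0.4819 0.1948 0.1972] rot [1.7995e+02 3.0000e-02 1.6937e+02] BIN mm [-201.9  119.1  197.2] F [-3.4 -0.4  7.2] op 0.0001 q [22.   0.  -1.  89.   0.  32.6]
```

View pics/s9.png

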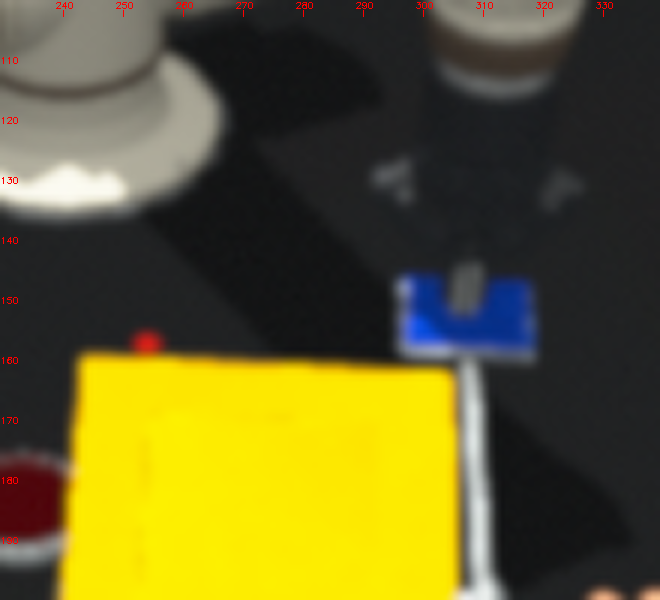

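Emit:
{"method": "servo_tool", "body": {
  "motion": [
    [[0.2,0,3,0,0,0],[0.2,0,3,0,0,0],[0.1,0,3,0,0,0],[0.1,0,3,0,0,0],[0,0,3,0,0,0]]
  ]
}}

```text
time: 13.85
ee_pos: [0.4814, 0.195, 0.1817]
tcp_rot: [180.0, 0.0, 169.4]
wrist_force: [-3.2, 0.5, 5.6]
opening: -0.0
```

Emit:
{"method": "servo_tool", "body": {
  "motion": [
    [[0,0,3,0,0,0],[-0.1,0,3,0,0,0],[-0.1,0,3,0,0,0],[-0.2,0,3,0,0,0],[-0.2,0,3,0,0,0]]
  ]
}}

```text
time: 14.35
ee_pos: [0.4822, 0.1947, 0.166]
tcp_rot: [180.0, -0.0, 169.4]
wrist_force: [-2.6, 1.9, 3.3]
opening: -0.0001
```

Emit:
{"method": "servo_tool", "body": {
  "motion": [
    [[-0.3,0,3,0,0,0],[-0.3,0,3,0,0,0],[-0.4,0,3,0,0,0],[-0.4,0,3,0,0,0],[-0.5,0,3,0,0,0]]
  ]
}}

```text
time: 14.85
ee_pos: [0.484, 0.1942, 0.151]
tcp_rot: [-180.0, -0.0, 169.4]
wrist_force: [-2.4, -0.6, 3.5]
opening: 0.0001
```

Emit:
{"method": "servo_tool", "body": {
  "motion": [
    [[-0.5,0,3,0,0,0],[-0.6,0,3,0,0,0],[-0.6,0,3,0,0,0],[-0.7,0,3,0,0,0],[-0.7,0,3,0,0,0]]
  ]
}}

```text
time: 15.35
ee_pos: [0.4871, 0.1937, 0.136]
tcp_rot: [-180.0, -0.0, 169.4]
wrist_force: [-3.1, 0.4, 3.8]
opening: 0.0003
```

```bash
python3 -c "
from h import *
st()
p=bot.camera('scene');crop(p,220,80,350,190,'s10.png')
"
```

```text
t 15.35 world [0.4871 0.1937 0.136 ] rot [-1.8000e+02 -1.0000e-02  1.6936e+02] BIN mm [-196.7  119.   136. ] F [-3.1  0.4  3.8] op 0.0003 q [21.7  0.7 -7.  82.3  0.  32.3]
```

View pics/s10.png

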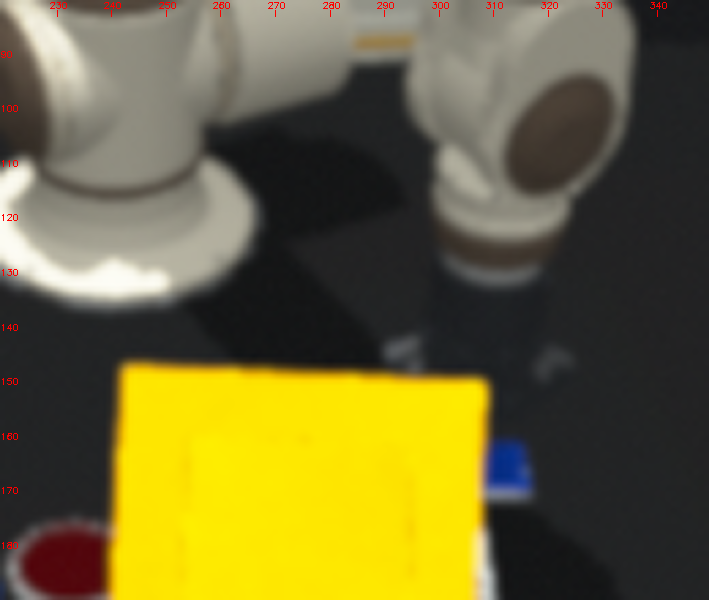

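Emit:
{"method": "servo_tool", "body": {
  "motion": [
    [[-0.7,0,3,0,0,0],[-0.8,0,3,0,0,0],[-0.8,0,3,0,0,0],[-0.8,0,3,0,0,0],[-0.9,0,3,0,0,0]]
  ]
}}

```text
time: 15.9
ee_pos: [0.4909, 0.193, 0.121]
tcp_rot: [-180.0, -0.0, 169.4]
wrist_force: [-4.9, 0.1, 4.9]
opening: -0.0001
```

Emit:
{"method": "servo_tool", "body": {
  "motion": [
    [[-0.9,0,3,0,0,0],[-0.9,0,2,0,0,0],[-0.6,0,2,0,0,0],[-0.5,0,2,0,0,0]]
  ]
}}

```text
time: 16.3
ee_pos: [0.4938, 0.1924, 0.1122]
tcp_rot: [-180.0, -0.0, 169.4]
wrist_force: [-4.9, -0.6, 5.1]
opening: 0.0003
```

Emit:
{"method": "servo_tool", "body": {
  "motion": [
    [[-0.3,0,1,0,0,0],[-0.3,0,1,0,0,0]]
  ]
}}

```text
time: 16.5
ee_pos: [0.4944, 0.1923, 0.1102]
tcp_rot: [-180.0, -0.0, 169.4]
wrist_force: [-5.0, 1.0, 5.0]
opening: 0.0002
```

Emit:
{"method": "servo_tool", "body": {
  "motion": [
    [[-0.3,0,1,0,0,0],[-0.3,0,1,0,0,0]]
  ]
}}

```text
time: 16.7
ee_pos: [0.495, 0.1922, 0.1083]
tcp_rot: [180.0, -0.0, 169.4]
wrist_force: [-5.1, -0.2, 5.7]
opening: -0.0001
```

Emit:
{"method": "servo_tool", "body": {
  "motion": [
    [[-0.3,0,1,0,0,0],[-0.3,0,1,0,0,0]]
  ]
}}

```text
time: 16.9
ee_pos: [0.4956, 0.1921, 0.1064]
tcp_rot: [180.0, -0.0, 169.4]
wrist_force: [-4.6, 1.3, 5.7]
opening: 0.0
```

Emit:
{"method": "servo_tool", "body": {
  "motion": [
    [[0,0,1,0,0,0],[0,0,0,0,0,0]]
  ]
}}

```text
time: 17.1
ee_pos: [0.4958, 0.1921, 0.1054]
tcp_rot: [180.0, 0.0, 169.4]
wrist_force: [-3.8, 0.2, 5.4]
opening: -0.0005
```

Emit:
{"method": "servo_tool", "body": {
  "motion": [
    [[-0.3,0,1,0,0,0],[-0.3,0,1,0,0,0]]
  ]
}}

```text
time: 17.3
ee_pos: [0.4964, 0.192, 0.1036]
tcp_rot: [180.0, 0.0, 169.4]
wrist_force: [-4.8, -0.3, 7.4]
opening: -0.0001
```

Emit:
{"method": "servo_tool", "body": {
  "motion": [
    [[-0.3,0,1,0,0,0],[0,0,0,0,0,0]]
  ]
}}

```text
time: 17.5
ee_pos: [0.4967, 0.1919, 0.1026]
tcp_rot: [180.0, 0.0, 169.4]
wrist_force: [-5.0, 0.8, 5.4]
opening: -0.0002
```

```bash
python3 -c "
from h import *
st()
p=bot.camera('scene');crop(p,220,80,350,190,'s11.png')
p=bot.camera('top');crop(p,170,130,310,260,'t11.png')
"
```

```text
t 17.5 world [0.4967 0.1919 0.1026] rot [1.7999e+02 3.0000e-02 1.6935e+02] BIN mm [-186.9  119.   102.6] F [-5.   0.8  5.4] op -0.0002 q [21.1  2.3 -9.1 78.6 -0.  31.8]
```

View pics/s11.png

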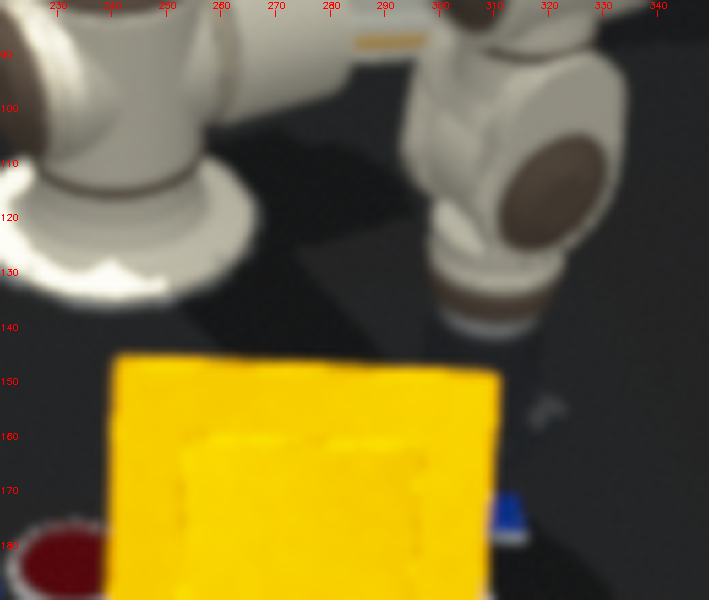

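View pics/t11.png

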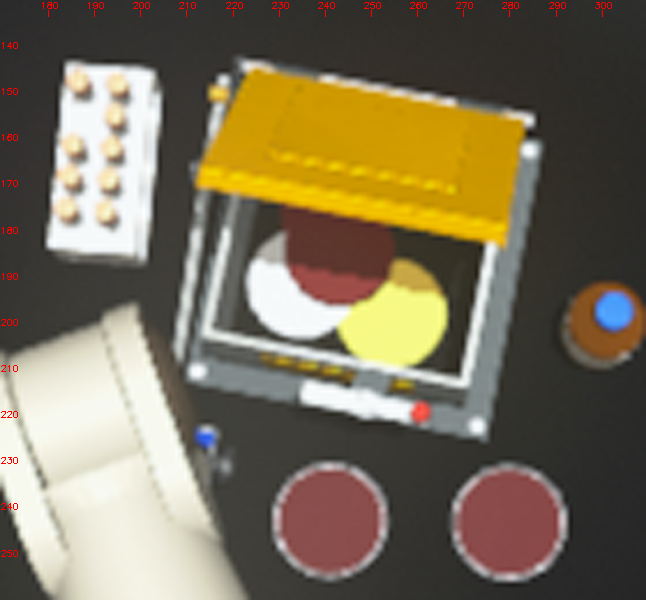

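Emit:
{"method": "servo_tool", "body": {
  "motion": [
    [[0,0,1,0,0,0],[0,0,1,0,0,0]]
  ]
}}

```text
time: 17.8
ee_pos: [0.497, 0.1919, 0.1012]
tcp_rot: [180.0, 0.1, 169.3]
wrist_force: [-4.5, 0.3, 11.5]
opening: 0.0002
```

Emit:
{"method": "servo_tool", "body": {
  "motion": [
    [[0,0,1,0,0,0],[0,0,0,0,0,0]]
  ]
}}

```text
time: 18.0
ee_pos: [0.4972, 0.1919, 0.1008]
tcp_rot: [180.0, 0.1, 169.3]
wrist_force: [-6.1, -1.0, 13.3]
opening: 0.0
```

Emit:
{"method": "servo_tool", "body": {
  "motion": [
    [[0,0,1,0,0,0],[0,0,0,0,0,0]]
  ]
}}

```text
time: 18.2
ee_pos: [0.4973, 0.192, 0.1006]
tcp_rot: [179.9, 0.2, 169.3]
wrist_force: [-8.1, -1.8, 19.0]
opening: 0.0002
```

The force rises while the tool barely moves, so the lever is at its stop. I hold briefly and check the lid angle.

Emit:
{"method": "servo_tool", "body": {
  "motion": [
    [[0,0,0,0,0,0],[0,0,0,0,0,0],[0,0,0,0,0,0],[0,0,0,0,0,0],[0,0,0,0,0,0]]
  ]
}}

```text
time: 18.7
ee_pos: [0.4973, 0.1919, 0.1006]
tcp_rot: [179.9, 0.2, 169.3]
wrist_force: [-8.6, -1.5, 18.7]
opening: -0.0003
```

```bash
python3 -c "
from h import *
st()
q=bot.camera('scene');cv2.imwrite('pics/s12.png',cv2.resize(q['color'][:,:,::-1],(800,600)))
p=bot.camera('top');crop(p,170,130,310,260,'t12.png')
s=600/130
for a in (.85,.9,.95,1.0):
    # hinge near rear rim at x~.1,z~.168; front top edge corners
    X=w(B,Y,[[.1-.205*np.cos(a)-.003*np.sin(a)*0,y,.168+.205*np.sin(a)] for y in(.105,-.105)])
    print(a,np.round((proj(p,X)-[169.5,129.5])*s).tolist(),np.round((proj(q,X))*800/512).tolist())
"
```

```text
t 18.7 world [0.4973 0.1919 0.1006] rot [1.7994e+02 1.6000e-01 1.6934e+02] BIN mm [-186.3  119.   100.6] F [-8.6 -1.5 18.7] op -0.0003 q [21.1  2.2 -9.4 78.2 -0.  31.8]
0.85 [[193.0, 222.0], [499.0, 281.0]] [[484.0, 232.0], [378.0, 227.0]]
0.9 [[195.0, 209.0], [502.0, 268.0]] [[484.0, 231.0], [377.0, 227.0]]
0.95 [[196.0, 196.0], [505.0, 255.0]] [[485.0, 232.0], [377.0, 227.0]]
1.0 [[198.0, 182.0], [507.0, 241.0]] [[485.0, 232.0], [377.0, 227.0]]
```

View pics/t12.png

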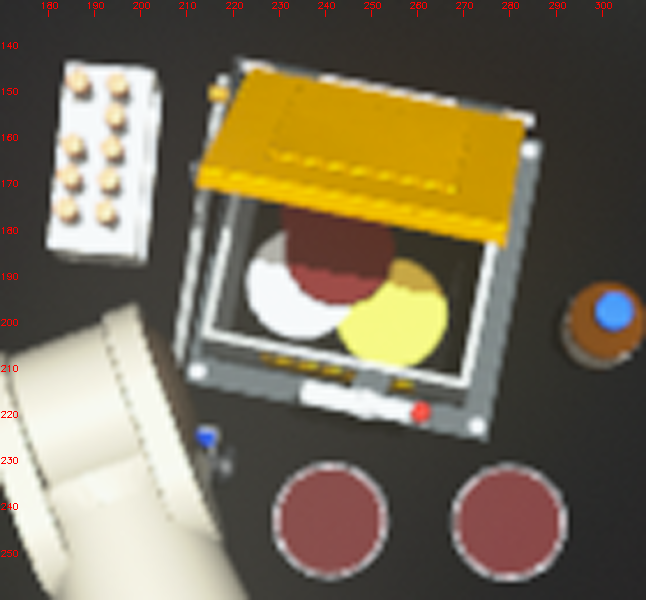

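View pics/s12.png

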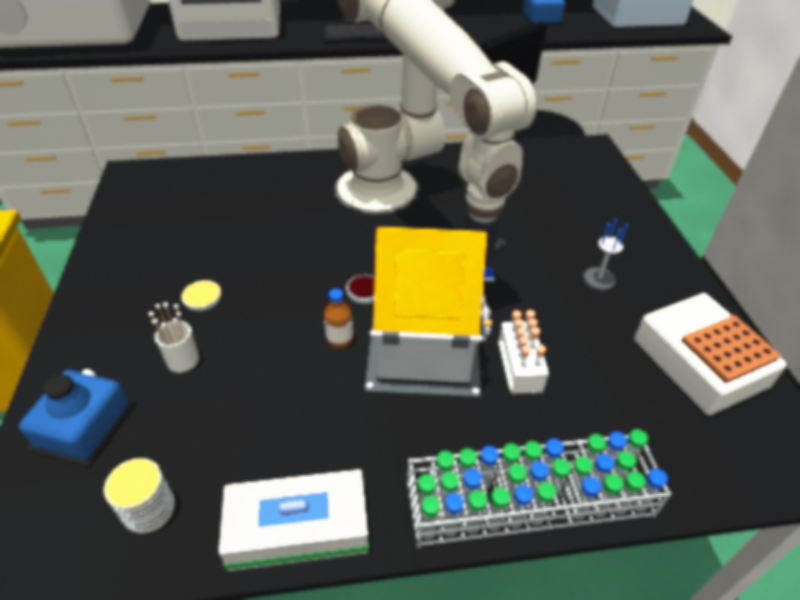

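The lid's front edge is at crop (200,185) and (505,242), which matches an angle of about 1.0 rad, fully open. The other things are where they stood and the force is steady, so I hand in.

```bash
python3 -c "
from workcell import bot
print(bot.job_done())"
```

```text
the job is handed in; nothing more can be done
None
```

The lid is fully open and the arm is still holding the lever down. I handed the job in at about 18.8 s of the 45 s allowed.

- **Catch:** I pushed the red post round with the closed fingertips to about 1.55 rad, estimated from the picture. In the top view the bar lies parallel to the bin's front, clear of the lid.
- **Wedged push:** During the second push the post wedged against the back of the fingers. The wrist force rose to about 43 N there, well under its 120 N limit. The contact was at the fingertips as far as I could tell. I backed off, turned the tool a quarter turn and finished the push at about 4 N.
- **Lid:** I pressed the blue plate down along its arc at about 30 mm/s, slowing to 10 mm/s near the end. The force was about 14 N at first and then mostly 4 to 7 N. At the stop it rose to 19 N and held steady for 0.5 s with no movement.
- **Last checks:** The lid's front edge in the top picture matches about 1.0 rad, fully open. The other things on the bench look unmoved in both views.
- **Small disagreement:** The tool's final height was about 3 to 8 mm lower than I expected at the stop. I put this down to where the fingertips touched the plate; the force rise and the lid angle both say it is at the stop.

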